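# Turn the sample leaf over the binder's rings and fill the empty place on its back

## Task

In the open ring binder, turn the stiff sample leaf over the rings from the right side to the left, so that it lies flat with its back showing; let it down gently, never letting it drop or slam. Of the three look-alike horn samples lying on the left, find by feel the one whose width fills the empty place in the row on the leaf's back, set it there flat and fully home in line with its neighbours, and let go; leave the other two lying on the bench, and do not disturb the knife, hammer, caliper or glue bottle.

Things in the scene. Friction and masses are not known exactly. Their poses are not given: they have to be found in the camera images.
- binder: Black ring binder, lying open, fixed to the bench; covers 250 mm along the spine, 410 mm across, 3 mm thick. Origin: middle of the spine, underside; x along the spine (roughly away from the robot), y across to the left page, z up. Sheets 210 mm long lie on both sides, 22 to 160 mm from the spine's middle: the right pile is 27 mm high, the left 38 mm, measured from the bench.
- hinge (a point): Centre of the two steel rings, 42 mm above the binder's origin; the leaf turns about the line through this point along the binder's x. Axes as the binder's. The rings stand at x = -70 and +70 mm, outer radius 34 mm, so they rise to 76 mm above the bench.
- leaf (a joint): Turn of the stiff leaf about the rings, rad: 0 = on the right pile (binder -y), printed front up; 1.57 = upright; 3.14 = on the left pile, back up; stops at both ends. Swings freely (slight ring friction): let go, it falls to the nearer side. Leaf: 0.26 kg, plywood 6 mm thick, 220 mm along the spine, 24 to 195 mm from the hinge line, which lies in its mid-plane. Its front is smooth.
- leaf_edge (a point): Middle of the leaf's free edge, 195 mm from the hinge line, at half thickness; moves with the leaf. The outer 12 mm, all along this edge, is an aluminium trim 9 mm thick. The edge overhangs the pile by 35 mm: its underside is 37 mm above the bench with only the 3 mm cover below, so a finger of a tilted tool goes under it from the side. Axes as the binder's while the leaf is on the right.
- gap (a point): Centre of the floor of the empty place, on the leaf's back, 100 mm from the hinge line and 20 mm from the leaf's middle towards binder -x; moves with the leaf. 27 mm wide along its x (the binder's x), between fixed samples 12 mm tall, 60 mm long across the leaf (70 to 130 mm from the hinge line); open at both ends (its y). Its z points into the board: down, once the leaf is on the left.
- sample_1: One of three loose honey-coloured horn handle samples lying flat to the left of the binder: 60 mm long along its y, 12 mm thick, about 36 g. They look alike but differ in width (along x): one 25 mm, one 30 mm, one 34 mm; which is which is not told and must be felt. The 25 mm one fills the empty place; the others do not go in. Origin: centre of its underside, z up.
- sample_2: One of three loose honey-coloured horn handle samples lying flat to the left of the binder: 60 mm long along its y, 12 mm thick, about 36 g. They look alike but differ in width (along x): one 25 mm, one 30 mm, one 34 mm; which is which is not told and must be felt. The 25 mm one fills the empty place; the others do not go in. Origin: centre of its underside, z up.
- sample_3: One of three loose honey-coloured horn handle samples lying flat to the left of the binder: 60 mm long along its y, 12 mm thick, about 36 g. They look alike but differ in width (along x): one 25 mm, one 30 mm, one 34 mm; which is which is not told and must be felt. The 25 mm one fills the empty place; the others do not go in. Origin: centre of its underside, z up.
- glue: White glue bottle with a red cap, 44 mm across, 115 mm tall. Bystander. Origin: centre of its underside.
- hammer: Hammer lying on the bench, 260 mm long. Bystander. Origin near its middle, underside.
- knife: Finished knife lying flat, red-brown handle with brass ends, 250 mm long, 18 mm high. Bystander. Origin: where blade and handle meet, underside; x runs towards the blade's tip.
- caliper: Steel caliper with a black slide lying flat, 235 mm long, 12 mm high. Bystander. Origin: its middle, underside; x along its beam.

How it is judged:
By the outcome, as a careful person would: the job done as asked, in the order asked, and still so for the second after the job is handed in, with the robot touching nothing.
It also fails if it takes over 72 s, if anything falls off the work surface, if the arm or the gripper's body presses on something with over 40 N, if the wrist force passes 120 N, or if a joint passes its speed limit or range.

## Robot

A 7-joint arm with a two-finger parallel gripper is mounted at the origin on the work surface. World frame = base frame: x ahead of the robot, y to its left, z up, the work surface at z = 0. Lengths are in m, angles in rad, forces in N, time in s.
With the tool pointing down it reaches from about 0.4 to 0.875 m from the base axis. Payload 4.4 kg.
Tool frame: the origin (TCP) lies midway between the tips of the shut fingers; the grasp point (between the pads) lies 19 mm behind it; z points along the fingers, y is the line along which they close (so a half turn about z gives the same grasp; the last joint's range is limited). The gripper opens to 85 mm and grips with 20 to 120 N. Pads are 22 mm wide; open, the fingers measure 114 mm over their backs; the gripper's body (76 mm by 85 mm) begins 54 mm behind the grasp point. The pads swing forward as they close: fully open they stand 13 mm farther back than shut.
Start: joints at [-1.35, 0.628, 0.038, 1.517, -0.027, 0.996, -0.02], TCP at [0.184, 0.623, 0.231] pointing down, gripper open.
Joint ranges: [-3.06, 3.06], [-0.37, 2.12], [-1.25, 1.32], [0.18, 2.47], [-1.1, 4.24], [0.23, 1.98], [-2.94, 2.94]. Speed limits (rad/s): [2.57, 2.57, 3.14, 3.14, 3.14, 3.14, 3.14].

## Interface

Orientations are given as a 3x3 rotation matrix whose columns are the frame's x, y, z axes.
In Python, from plant import ctrl gives the robot as it stands.
- The arm moves only by the tool servo_tool, never from a script. Its argument "increments" is a list of rows, each a list of 4 numbers: the shift along the world's x, y, z in mm, then the turn about the world's z in degrees. A call has 1 to 8 rows; each row shifts and turns the commanded pose from where the row before left it; what a row does not reach is not made up. A row lasts 1/12 s, in which the tool goes at most 41.7 mm and 7.16 degrees, less where a joint would pass 70% of its speed; a pose out of reach is approached as far as the arm can. A call with a gripper value outside its range is refused whole. "grip" is the finger opening in mm, from 0 to 85.4, set as the call begins (left out, the last holds). The fingers move at their own pace and stop on an object; "grip_force" is the grip in N (left out, the last holds). Time passes only in rows, so rows that do not move let the fingers close. It gives the time, the measured TCP pose, the force, the opening and the grip force at its end, in the units of the state.
- ctrl.get_state(): the state, without advancing time (a new reading comes with each control period).
- ctrl.read_camera(name): name is "scene" or "side" or "wrist"; returns a dict with "image" (400x640x3 uint8, red, green, blue), "camera_matrix" (3x3 intrinsics, pixels), "eye" and "rotation" of the camera in the world. Camera axes: x right, y down, z forward; pixel columns grow to the right and rows downward; lengths in m; the calibration is good to about 2 mm. A picture is of the moment at which its call begins. There is no depth.
- ctrl.close_job(): hands the job in; it is judged then, once.
The state is a dict: "t": time; "qpos": joint angles; "qd": joint speeds; "joint_efforts": joint torques, N m; "tool_pos": TCP position; "tcp_rot": TCP orientation; "wrist_force": force on the tool from outside, world axes, zero at the start; "torque": the same for the moment, N m; "width": opening from 0.0 (shut) to 1.0 (fully open); "gripper_force": force on a finger pad.
Only numpy, scipy, OpenCV 4.12 (cv2) and the standard library are available. Lean on these libraries where they do the work, as an engineer would, in place of code of your own. Each camera call takes 0.05 s, during which the arm holds its last target. There are 200 camera calls.

## Working session

There is one attempt and no reset: what is moved stays moved. The work goes in short steps, Python scripts to look and compute and a tool call to move; the robot and the scene stay as the last step left them, time stands still between calls to the robot, and variables do not carry over. Pictures are saved under pics/ and viewed, at most 10 in all, crops included, and the job is handed in when it is done.

Besides the shell and the picture viewer there is one more tool, called after "Request:" as name([rows], argument=value, ...), one row to a line, values as JSON. servo_tool: Moves the arm, as the interface text tells. Its arguments: {"type":"object","properties":{"increments":{"type":"array"},"grip":{"type":"number"},"grip_force":{"type":"number"}},"required":["increments"]}

```bash
mkdir -p pics; ls; cat > h.py <<'E'
import numpy as np, cv2
from plant import ctrl
def cam(n,save=None):
    c=ctrl.read_camera(n)
    if save: cv2.imwrite('pics/'+save,c['image'][:,:,::-1])
    return c
def ray(c,u,v,z):
    d=np.array(c['rotation'])@np.linalg.inv(c['camera_matrix'])@np.array([u,v,1.]);e=np.array(c['eye'])
    return e+d*(z-e[2])/d[2]
def proj(c,p):
    q=np.array(c['camera_matrix'])@(np.array(c['rotation']).T@(np.array(p)-np.array(c['eye'])));return q[:2]/q[2]
E
python3 - <<'E'
from h import *
import pickle
for n in ['scene','side','wrist']:
    c=cam(n,n+'0.png'); pickle.dump(c,open(n+'0.pkl','wb')); print(n,np.round(c['eye'],3),np.round(c['rotation'],2).tolist(),np.round(c['camera_matrix'][0],1))
s=ctrl.get_state(); print(s)
E
```

```text
pics
scene [0.847 0.58  1.185] [[-0.82, 0.5, -0.29], [0.57, 0.71, -0.41], [-0.0, -0.5, -0.86]] [433.6   0.  315.8]
side [ 0.344 -1.004  0.673] [[1.0, -0.03, 0.09], [-0.09, -0.52, 0.85], [0.02, -0.85, -0.52]] [434.6   0.  315.1]
wrist [0.12  0.641 0.374] [[0.28, 0.93, 0.25], [0.96, -0.27, -0.07], [-0.0, 0.26, -0.97]] [285.6   0.  319. ]
{'t': 0.15, 'qpos': array([-1.34981745,  0.62914213,  0.03845568,  1.51810895, -0.0269992 ,
        0.9962917 , -0.01999747]), 'qd': array([ 0.00124087, -0.00378504, -0.00054534, -0.00289925,  0.00201895,
        0.00028301,  0.00058868]), 'joint_efforts': array([ 2.10092119e-03, -5.63798404e+01,  1.22774273e+00, -1.93652737e+01,
        1.10520684e-02,  7.39056151e-03,  1.76748676e-05]), 'tool_pos': array([0.18370463, 0.62302391, 0.23060437]), 'tcp_rot': array([[-9.59159353e-01,  2.82866010e-01, -3.94203678e-04],
       [ 2.82866284e-01,  9.59158365e-01, -1.37680747e-03],
       [-1.13482809e-05, -1.43208470e-03, -9.99998975e-01]]), 'wrist_force': array([-0.01023275, -0.25682344,  0.07049999]), 'torque': array([-0.02982305,  0.0326954 ,  0.02663167]), 'gripper_force': 0.0, 'width': 1.0001261571012117}
```

View pics/scene0.png

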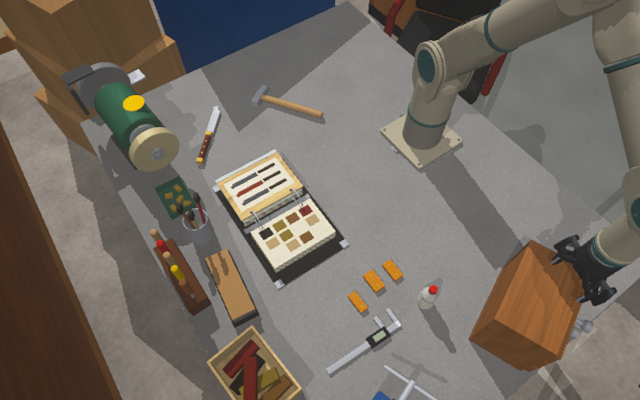

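View pics/side0.png

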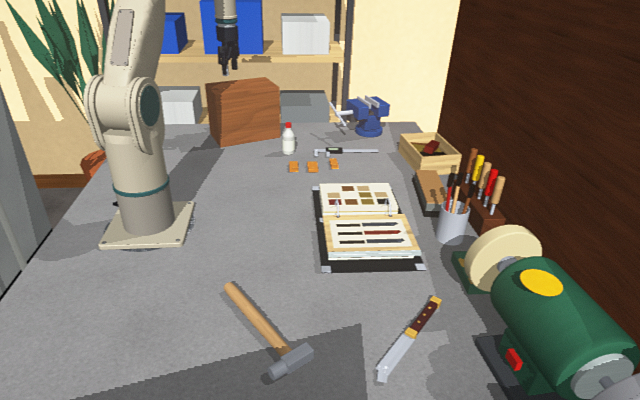

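The scene picture shows the binder at about (280,215), with the leaf on its upper-left half, the three orange samples at (358,301), (374,280) and (393,270), the glue at (429,295) and the caliper at (365,340). The side view shows the binder at (368,230), with the leaf nearest the camera, the hammer at (265,330) and the knife at (410,335).

```bash
python3 - <<'E'
from h import *
import pickle
c=pickle.load(open('scene0.pkl','rb'));im=c['image']
cv2.imwrite('pics/crop1.png',cv2.resize(im[145:320,205:445,::-1],None,fx=3.33,fy=3.33,interpolation=cv2.INTER_CUBIC))
d=pickle.load(open('side0.pkl','rb'))
cv2.imwrite('pics/crop2.png',cv2.resize(d['image'][150:280,280:440,::-1],None,fx=4.5,fy=4.5,interpolation=cv2.INTER_CUBIC))
for n,c in (('scene',c),('side',d)):
    h=cv2.cvtColor(c['image'],cv2.COLOR_RGB2HSV)
    m=cv2.inRange(h,(8,170,120),(22,255,255))
    k,l,s,ce=cv2.connectedComponentsWithStats(m)
    for i in range(1,k):
        if s[i,4]>40:
            x=ray(c,*ce[i],.010)
            print(n,s[i],ce[i].round(1),x.round(4))
            if 340<ce[i][0]<410 and n=='scene':
                cn=np.array(np.nonzero(l==i)).T[:,::-1]
                P=np.array([ray(c,*p,.012)[:2] for p in cn])*1000
                print('   rect',cv2.minAreaRect(P.astype(np.float32)))
E
```

```text
scene [383 260  20  21 203] [392.2 269.7] [0.4031 0.3229 0.01  ]
   rect ((403.6646728515625, 322.9554443359375), (58.38056564331055, 30.37237548828125), 88.19351196289062)
scene [364 270  21  22 233] [373.5 280.6] [0.4677 0.3175 0.01  ]
   rect ((468.3818054199219, 317.5091857910156), (57.8360710144043, 33.51689529418945), 89.36265563964844)
scene [349 292  19  21 183] [357.4 301.7] [0.5428 0.3398 0.01  ]
   rect ((543.3783569335938, 339.5988464355469), (24.70401954650879, 57.53544998168945), 0.08293654769659042)
side [ 84 150  20  15  89] [ 93.2 155.9] [-0.2884  0.4271  0.01  ]
side [330 159   8  10  63] [333.4 163.5] [0.5383 0.3283 0.01  ]
side [ 89 160  14  17  69] [ 94.5 168.1] [-0.2527  0.3315  0.01  ]
side [290 162   8  10  74] [293.3 166.7] [0.3995 0.3109 0.01  ]
side [308 162  10  10  89] [312.3 166.6] [0.4636 0.3086 0.01  ]
```

View pics/crop1.png

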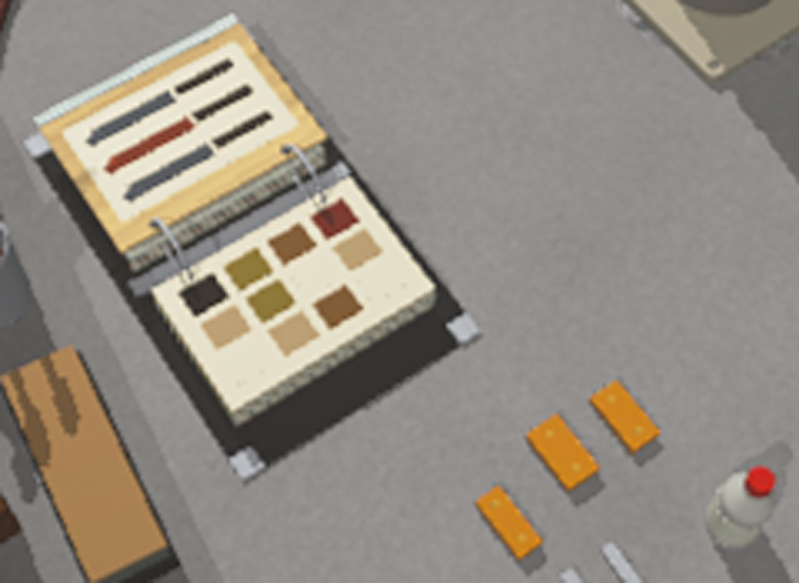

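View pics/crop2.png

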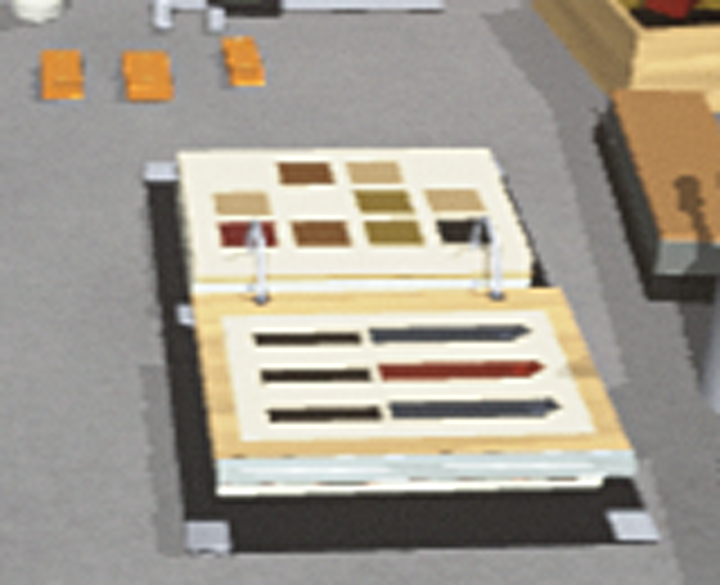

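The crops show the aluminium-trimmed leaf edge from (35,120) to (233,15) in crop1, the rings at (170,240) and (300,165), and the cover's left corners at (240,478) and (482,328). The samples look about 30, 33 and 25 mm wide, counting away from the robot, which still has to be felt.

```bash
python3 - <<'E'
from h import *
import pickle
c=pickle.load(open('scene0.pkl','rb'));d=pickle.load(open('side0.pkl','rb'))
S=lambda u,v,z:(ray(c,u/3.33+205,v/3.33+145,z)*1000).round(1)[:2]
D=lambda u,v,z:(ray(d,u/4.5+280,v/4.5+150,z)*1000).round(1)[:2]
print('trim scene',S(34,122,.0465),S(234,14,.0465),'side',D(217,460,.0465),D(634,453,.0465))
print('cover left scene',S(240,480,.003),S(482,330,.003),'side right cover',D(186,551,.003),D(660,540,.003), 'left near',D(146,162,.003))
print('leaf hinge-side corners',S(328,140,.045),S(125,252,.045))
print('left pile corners',S(235,412,.038),S(435,287,.038),S(155,290,.038),S(345,178,.038))
E
```

```text
trim scene [ 680.2 -214.4] [ 458.  -213.1] side [ 457.7 -206.7] [ 676.7 -214.4]
cover left scene [704.8 178.5] [451.4 185.5] side right cover [ 440.8 -226.3] [ 691.5 -233.7] left near [454.3 187. ]
leaf hinge-side corners [464.7 -38.8] [679.9 -45.5]
left pile corners [680.2 137.5] [471.8 139.9] [676.4  -0.9] [472.9   1. ]
```

Request:
servo_tool([
  [23, -29, 0, 2],
  [23, -29, 0, 2],
  [23, -29, 0, 2],
  [23, -29, 0, 2],
  [23, -29, 0, 2],
  [23, -29, 0, 2],
  [23, -29, 0, 2],
  [23, -29, 0, 2],
], grip=85.4)

```text
t: 0.82
tool_pos: [0.3686, 0.3898, 0.2312]
tcp_rot: [[-1.0, 0.006, -0.0], [0.006, 1.0, -0.0], [0.0, -0.0, -1.0]]
wrist_force: [1.3, 0.6, -0.1]
width: 1.001
gripper_force: 0.0
```

Request:
servo_tool([
  [23, -29, 0, 2],
  [23, -29, 0, 2],
  [23, -29, 0, 2],
  [23, -29, 0, 2],
  [8, -25, 0, 2],
  [-3, -38, 0, 2],
  [-3, -38, 0, 2],
  [-3, -38, 0, 2],
])

```text
t: 1.48
tool_pos: [0.4585, 0.1347, 0.231]
tcp_rot: [[-0.963, -0.27, -0.001], [-0.27, 0.963, -0.0], [0.001, -0.0, -1.0]]
wrist_force: [0.8, -0.0, -1.3]
width: 1.001
gripper_force: 0.0
```

Request:
servo_tool([
  [-3, -38, 0, 2],
  [-3, -38, 0, 2],
  [-3, -38, 0, 2],
  [-3, -38, 0, 2],
  [-3, -38, 0, 2],
  [-3, -38, 0, 2],
  [-3, -38, 0, 2],
  [0, -35, 0, 2],
])

```text
t: 2.15
tool_pos: [0.4366, -0.1669, 0.2313]
tcp_rot: [[-0.852, -0.524, -0.001], [-0.524, 0.852, -0.0], [0.001, 0.0, -1.0]]
wrist_force: [0.4, -0.7, -0.2]
width: 0.996
gripper_force: 0.0
```

Request:
servo_tool([
  [3, -35, -20, 2],
  [3, -10, -30, 0],
  [0, 0, -30, 0],
  [0, 0, -30, 0],
])

```text
t: 2.48
tool_pos: [0.4438, -0.2112, 0.1202]
tcp_rot: [[-0.835, -0.55, 0.001], [-0.55, 0.835, -0.001], [-0.0, -0.001, -1.0]]
wrist_force: [0.4, 0.7, -0.3]
width: 0.995
gripper_force: 0.0
```

```bash
python3 - <<'E'
from h import *
import pickle
c=cam('wrist','w1.png'); pickle.dump(c,open('w1.pkl','wb')); print(c['eye'],ctrl.get_state()['tool_pos'])
O=np.array([572,-20.5]);ux=np.array([.9996,-.0288]);uy=np.array([.0288,.9996])
for x in(-110,-40):print(x,proj(c,np.r_[(O+x*ux-195*uy)/1e3,.0465]))
E
```

```text
[ 0.3879292  -0.24840455  0.26349945] [ 0.44044653 -0.20888595  0.1152479 ]
-110 [309.81754742 218.91991998]
-40 [263.52315554 282.20375479]
```

View pics/w1.png

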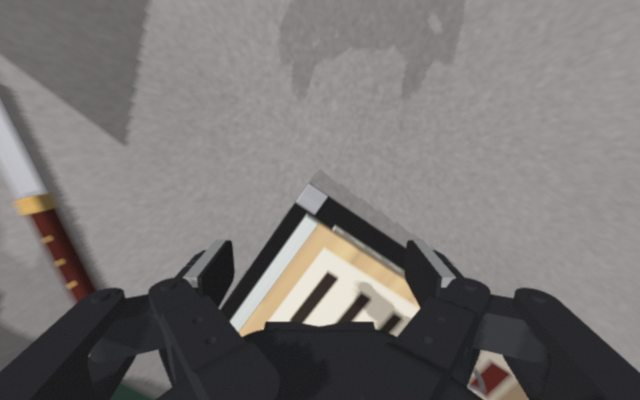

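The wrist view shows the leaf's near free corner at (309,214), with the trim running to (232,322) and the cover corner at (317,182). The fingers straddle the corner, and the knife is away to the left.

```bash
python3 - <<'E'
from h import *
import pickle
c=pickle.load(open('w1.pkl','rb'))
h=cv2.cvtColor(c['image'],cv2.COLOR_RGB2GRAY)
for z,u,v in((.0465,309,214),(.0465,232,322),(.003,317,182)):print(ray(c,u,v,z).round(4))
for v in(230,245,260,275):print(v,h[v,225:320:3])
O=np.array([572,-20.5]);ux=np.array([.9996,-.0288]);uy=np.array([.0288,.9996])
print('pred leaf',O-110*ux-195*uy,'cover',O-125*ux-205*uy)
print(ctrl.get_state()['tool_pos'])
E
```

```text
[ 0.4533 -0.2151  0.0465]
[ 0.5765 -0.2175  0.0465]
[ 0.4359 -0.2192  0.003 ]
230 [146 147 146 150 147 145 147 144 147 148 145 150 150 147 147 145 142  55
  29  33  34  35  33 116 217 217 217 215 216 202 174 186]
245 [ 28  24  40 144 148 146 141 143 142 148 147 146 147 119  32  32  33  35
  32  55 198 217 217 216 216 214 180 184 187 191 191 193]
260 [ 25  23  28 123 149 147 148 145 149 145  55  31  31  34  31  32 144 217
 218 218 215 216 186 181 187 190 191 191 191 193 225 230]
275 [ 23  25  26 111 144 145 107  35  33  33  33  35  78 211 216 217 216 215
 203 182 185 189 190 192 191 190 220 231 231 231 231 230]
pred leaf [ 456.428 -212.254] cover [ 441.146 -221.818]
[ 0.44044653 -0.20888595  0.1152479 ]
```

Request:
servo_tool([
  [0, 0, -25, 0],
  [0, 0, -25, 0],
  [0, 0, -25, 0],
  [0, 0, -15, 0],
  [0, 0, -9, 0],
  [0, 0, 0, 0],
])

```text
t: 3.03
tool_pos: [0.4432, -0.209, 0.0213]
tcp_rot: [[-0.833, -0.553, -0.003], [-0.553, 0.833, 0.001], [0.002, 0.002, -1.0]]
wrist_force: [-0.4, 0.5, 0.4]
width: 0.999
gripper_force: 0.0
```

Request:
servo_tool([
  [0, 6, 0, 0],
  [0, 5, 0, 0],
  [0, 3, 0, 0],
  [0, 2, 0, 0],
  [0, 2, 0, 0],
])

```text
t: 3.45
tool_pos: [0.4444, -0.1912, 0.0231]
tcp_rot: [[-0.833, -0.553, 0.001], [-0.553, 0.833, -0.0], [-0.001, -0.001, -1.0]]
wrist_force: [-0.1, 0.2, 0.4]
width: 1.004
gripper_force: 0.0
```

Request:
servo_tool([
  [0, 0, -8, 0],
  [0, 2, 0, 0],
  [0, 2, 0, 0],
  [0, 1, 0, 0],
  [0, 0, 0, 0],
])

```text
t: 3.87
tool_pos: [0.4438, -0.1862, 0.0142]
tcp_rot: [[-0.833, -0.553, -0.0], [-0.553, 0.833, 0.0], [0.0, 0.0, -1.0]]
wrist_force: [-0.0, -0.6, 0.5]
width: 1.001
gripper_force: 0.0
```

Request:
servo_tool([
  [0, 2, 0, 0],
  [0, 1, 0, 0],
  [0, 0, 0, 0],
])

```text
t: 4.12
tool_pos: [0.4439, -0.1855, 0.0144]
tcp_rot: [[-0.835, -0.551, 0.001], [-0.551, 0.835, -0.002], [0.001, -0.002, -1.0]]
wrist_force: [0.3, -4.3, -0.8]
width: 0.997
gripper_force: 2.4
```

Request:
servo_tool([
  [0, 2, 0, 0],
  [0, 2, 0, 0],
  [0, 1, 4, 0],
  [0, 1, 5, 0],
  [0, 0, 5, 0],
  [0, 0, 0, 0],
])

```text
t: 4.62
tool_pos: [0.4442, -0.1842, 0.0295]
tcp_rot: [[-0.838, -0.545, 0.002], [-0.545, 0.838, -0.007], [0.002, -0.007, -1.0]]
wrist_force: [-1.6, -14.8, -0.2]
width: 1.002
gripper_force: 7.6
```

```bash
cat > look.py <<'E'
from h import *
import sys
def edge(save=None):
    d=cam('side',save); return d
d=edge(sys.argv[1] if len(sys.argv)>1 else None)
h=cv2.cvtColor(d['image'],cv2.COLOR_RGB2HSV)
g=cv2.inRange(h,(75,5,150),(110,45,255)); g[:,:300]=0;g[:,450:]=0;g[:150]=0;g[290:]=0
k,l,s,ce=cv2.connectedComponentsWithStats(g)
for i in range(1,k):
    if s[i,4]>60: print(s[i],ce[i].round(1))
E
python3 look.py s1.png
```

```text
[312 192  23   4  61] [322.8 193.6]
[438 211  12  33 154] [444.6 228.6]
[339 245  84   7 408] [381. 248.]
```

```bash
python3 - <<'E'
from h import *
import pickle
d=pickle.load(open('side0.pkl','rb'))
h=cv2.cvtColor(d['image'],cv2.COLOR_RGB2HSV)
g=cv2.inRange(h,(75,5,150),(110,45,255)); g[:,:300]=0;g[:,450:]=0;g[:150]=0;g[290:]=0
k,l,s,ce=cv2.connectedComponentsWithStats(g)
for i in range(1,k):
    if s[i,4]>60: print(s[i],ce[i].round(1))
O=np.array([570,-21.])
for t in(0,3,5,10):
    a=np.radians(t);print(t,proj(d,[.570+.0,-.021-.195*np.cos(a),.0465+.195*np.sin(a)]))
E
```

```text
[438 219  12  23 115] [444.9 230.9]
[328 250  94   7 464] [375.3 253.4]
0 [376.48898668 252.83901968]
3 [376.87618634 249.28245221]
5 [377.10909232 246.81836986]
10 [377.59861715 240.36121349]
```

```bash
python3 -c "
import cv2;i=cv2.imread('pics/s1.png')[150:280,280:440];cv2.imwrite('pics/s1c.png',cv2.resize(i,None,fx=4,fy=4,interpolation=2))"
```

```text
(no output)
```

View pics/s1c.png

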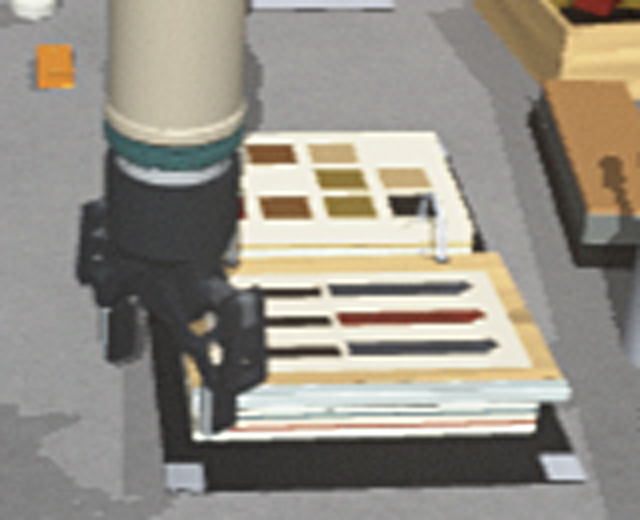

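The picture shows the finger against the trim, with the leaf lifted about 4° and the gap to the sheets open at (380,405). The friction lift holds.

Request:
servo_tool([
  [0, 0, 6, 0],
  [0, 1, 7, 0],
  [0, 1, 7, 0],
  [0, 1, 7, 0],
  [0, 1, 7, 0],
  [0, 2, 7, 0],
  [0, 2, 7, 0],
  [0, 2, 6, 0],
])

```text
t: 5.33
tool_pos: [0.4444, -0.1728, 0.0836]
tcp_rot: [[-0.837, -0.547, 0.003], [-0.547, 0.837, -0.006], [0.001, -0.006, -1.0]]
wrist_force: [-0.9, -12.8, 2.4]
width: 0.999
gripper_force: 6.0
```

```bash
python3 look.py s2.png; python3 -c "
from plant import ctrl;s=ctrl.get_state();print(s['tool_pos'],s['wrist_force'])"
```

```text
[311 166  25   6  71] [322.6 168.8]
[438 210  12  34 160] [444.6 227.8]
[340 224  85   7 356] [382.5 227.2]
[ 0.44450314 -0.17242341  0.08434409] [ -2.22233248 -12.25234188   4.97357246]
```

Request:
servo_tool([
  [0, 3, 10, 0],
  [0, 4, 10, 0],
  [0, 4, 9.5, 0],
  [0, 5, 9.5, 0],
  [0, 5, 9, 0],
  [0, 6, 8.5, 0],
  [0, 6, 8, 0],
  [1, 7, 8, 0],
])

```text
t: 6.05
tool_pos: [0.445, -0.1276, 0.1557]
tcp_rot: [[-0.834, -0.552, 0.001], [-0.552, 0.834, -0.001], [-0.0, -0.001, -1.0]]
wrist_force: [0.3, -3.1, 2.8]
width: 0.995
gripper_force: 2.1
```

```bash
python3 look.py s3.png; python3 -c "
from plant import ctrl;s=ctrl.get_state();print(s['tool_pos'],s['wrist_force'])
from h import *
import pickle
d=pickle.load(open('side0.pkl','rb'))
for t in(20,30,40,45,50,60):
    a=np.radians(t);print(t,proj(d,[.570+.0,-.021-.195*np.cos(a),.0465+.195*np.sin(a)]))
"
```

```text
[339 188  84   6 313] [386.3 190.4]
[438 210  12  34 190] [444.7 228.6]
[ 0.44567627 -0.12559327  0.1567814 ] [-0.52323412 -2.36674303  2.55295357]
20 [378.15407296 226.41309537]
30 [378.11281555 211.61918362]
40 [377.47003877 196.68177233]
45 [376.93240042 189.38402074]
50 [376.26025342 182.31561513]
60 [374.5533955  169.18033149]
```

Request:
servo_tool([
  [3, 4, 0, -4.4],
  [3, 4, 0, -4.4],
  [3, 5, 1, -4.4],
  [3, 5, 2, -4.4],
  [3, 5, 2, -4.4],
  [3, 5, 2, -4.4],
  [3, 5, 2, -4.4],
  [4, 6, 3, -4.4],
])

```text
t: 6.77
tool_pos: [0.4687, -0.0873, 0.1665]
tcp_rot: [[-1.0, 0.031, -0.003], [0.031, 1.0, 0.001], [0.003, 0.001, -1.0]]
wrist_force: [-0.4, -2.4, 1.3]
width: 0.995
gripper_force: 1.0
```

```bash
python3 look.py s4.png; python3 -c "
from plant import ctrl;s=ctrl.get_state();print(s['tool_pos'],s['wrist_force'])
"
```

```text
[335 174  87   6 407] [376.8 176.1]
[438 210  12  34 183] [444.7 227.6]
[324 213  44   8  63] [342.8 217.3]
[ 0.47002446 -0.08557584  0.16695509] [-0.50589711  0.28273654 -0.13697609]
```

Request:
servo_tool([
  [0, 7, 6, 0],
  [0, 9, 6, 0],
  [0, 9, 6, 0],
  [0, 9, 5, 0],
  [1, 9, 4, 0],
  [0, 9, 4, 0],
  [1, 9, 3, 0],
  [0, 7, 3, 0],
  [0, 0, 0, 0],
])

```text
$.increments: bad value
```

Request:
servo_tool([
  [0, 7, 6, 0],
  [0, 9, 6, 0],
  [0, 9, 6, 0],
  [0, 9, 5, 0],
  [1, 9, 4, 0],
  [0, 9, 4, 0],
  [1, 9, 3, 0],
  [0, 7, 3, 0],
])

```text
t: 7.48
tool_pos: [0.472, -0.0191, 0.2042]
tcp_rot: [[-1.0, 0.027, 0.0], [0.027, 1.0, 0.0], [-0.0, 0.0, -1.0]]
wrist_force: [0.2, -1.3, 0.3]
width: 1.001
gripper_force: 0.2
```

```bash
python3 look.py s5.png; python3 -c "
from plant import ctrl;s=ctrl.get_state();print(s['tool_pos'],s['wrist_force'])
"
```

```text
[333 150  82   7 473] [373.4 153.4]
[438 222  12  22 124] [443.9 233.9]
[ 0.47234696 -0.01769411  0.20457968] [-0.01685134  1.16911693  0.65698666]
```

Request:
servo_tool([
  [0, -2, 0, 0],
  [0, -3, 0, 0],
  [0, -3, 0, 0],
  [0, -3, 0, 0],
  [0, -3, 0, 0],
  [0, -3, 1, 0],
], grip=40)

```text
t: 8.03
tool_pos: [0.4715, -0.0383, 0.2045]
tcp_rot: [[-1.0, 0.029, -0.001], [0.029, 1.0, -0.0], [0.001, -0.0, -1.0]]
wrist_force: [0.6, -0.6, -0.7]
width: 0.468
gripper_force: 0.1
```

Request:
servo_tool([
  [0, 0, 0, 0],
  [0, -2, 1, 0],
  [0, -2, 1, 0],
  [0, -2, 1, 0],
  [0, -2, 1, 0],
  [0, 0, 0, 0],
], grip=22)

```text
t: 8.53
tool_pos: [0.472, -0.0461, 0.2091]
tcp_rot: [[-1.0, 0.029, 0.0], [0.029, 1.0, -0.0], [-0.0, -0.0, -1.0]]
wrist_force: [0.2, -1.2, 0.6]
width: 0.256
gripper_force: 0.2
```

```bash
python3 look.py s6.png; python3 -c "
from plant import ctrl;s=ctrl.get_state();print(s['tool_pos'],s['wrist_force'],s['width'])
"
```

```text
[334 150  81   6 414] [371.7 152.3]
[438 210  12  33 178] [445.  227.8]
[ 0.47193368 -0.0458205   0.2089728 ] [-0.09901647 -0.43243767  0.13325764] 0.26060863291162023
```

Request:
servo_tool([
  [0, 3, 0, 0],
  [0, 4, 0, 0],
  [0, 4, 0, 0],
  [0, 4, 0, 0],
  [0, 4, 0, 0],
  [0, 4, 0, 0],
  [0, 4, 0, 0],
  [0, 4, 0, 0],
], grip=16)

```text
t: 9.25
tool_pos: [0.4718, -0.014, 0.2088]
tcp_rot: [[-1.0, 0.028, -0.0], [0.028, 1.0, 0.0], [0.0, 0.0, -1.0]]
wrist_force: [-0.3, -0.8, -0.1]
width: 0.188
gripper_force: 0.0
```

Request:
servo_tool([
  [0, 4, 0, 0],
  [0, 4, 0, 0],
  [0, 4, -1, 0],
  [0, 4, -1, 0],
  [0, 4, -1, 0],
  [0, 4, -1, 0],
  [0, 4, -1, 0],
  [0, 4, -1, 0],
], grip=20)

```text
t: 9.92
tool_pos: [0.4719, 0.0179, 0.2027]
tcp_rot: [[-1.0, 0.028, 0.0], [0.028, 1.0, 0.0], [-0.0, 0.0, -1.0]]
wrist_force: [-0.1, 0.1, -0.2]
width: 0.24
gripper_force: 0.1
```

```bash
python3 look.py s7.png; python3 -c "
from plant import ctrl;s=ctrl.get_state();print(s['tool_pos'],s['wrist_force'],s['width'])
"
```

```text
[438 210  12  34 167] [444.7 228.5]
[0.47180295 0.01890225 0.20253215] [-0.13865354  0.01715469 -0.33868147] 0.23113986774529036
```

Request:
servo_tool([
  [0, -2, 0, 0],
  [0, -3, 0, 0],
  [0, -3, 0, 0],
  [0, -3, 0, 0],
  [0, -2, 0, 0],
], grip=50)

```text
t: 10.38
tool_pos: [0.4719, 0.0036, 0.2029]
tcp_rot: [[-1.0, 0.029, 0.0], [0.029, 1.0, -0.0], [-0.0, -0.0, -1.0]]
wrist_force: [0.6, 0.4, 0.4]
width: 0.583
gripper_force: 0.2
```

Request:
servo_tool([
  [0, -2, -2, 0],
  [0, -3, -2, 0],
  [0, -3, -2, 0],
  [0, -3, -2, 0],
  [0, -2, -2, 0],
  [0, 0, 0, 0],
], grip=85.4)

```text
t: 10.88
tool_pos: [0.4716, -0.0091, 0.1924]
tcp_rot: [[-1.0, 0.029, -0.001], [0.029, 1.0, -0.0], [0.001, -0.0, -1.0]]
wrist_force: [-0.3, 0.2, 0.6]
width: 1.001
gripper_force: 0.1
```

```bash
python3 -c "
from plant import ctrl;s=ctrl.get_state();print(s['tool_pos'],s['wrist_force'],s['width'])
from h import *;cam('scene','s8.png')
import cv2;i=cv2.imread('pics/s8.png')[100:330,190:450];cv2.imwrite('pics/s8c.png',cv2.resize(i,None,fx=2.5,fy=2.5,interpolation=2))
"
```

```text
[ 0.47158339 -0.00914011  0.19235768] [-0.27763439  0.19101937  0.64209531] 1.0005243972886775
```

View pics/s8c.png

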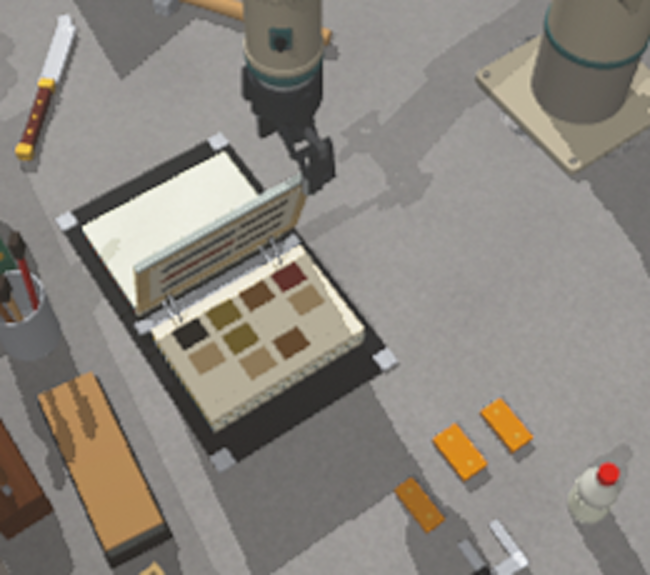

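The picture shows the leaf past upright and leaning on the left finger, with its trim running from (137,268) to (302,185) and the samples clear of it. Next it is lowered along the arc.

Request:
servo_tool([
  [0, 5, -1, 0],
  [0, 8, -2, 0],
  [0, 8, -3, 0],
  [0, 8, -3, 0],
  [0, 8, -3, 0],
  [0, 8, -4, 0],
  [0, 8, -4, 0],
  [0, 8, -4, 0],
])

```text
t: 11.6
tool_pos: [0.4717, 0.0536, 0.1683]
tcp_rot: [[-1.0, 0.028, -0.0], [0.028, 1.0, 0.0], [0.0, 0.0, -1.0]]
wrist_force: [0.6, 0.5, -0.8]
width: 1.0
gripper_force: 0.3
```

Request:
servo_tool([
  [-3, 6, -3, -4.4],
  [-3, 6, -3, -4.4],
  [-3, 6, -3, -4.4],
  [-3, 6, -4, -4.4],
  [-3, 6, -4, -4.4],
  [-3, 6, -4, -4.4],
  [-3, 6, -4, -4.4],
  [-3, 6, -4, -4.4],
])

```text
t: 12.27
tool_pos: [0.4482, 0.1015, 0.1395]
tcp_rot: [[-0.798, 0.602, 0.001], [0.602, 0.798, 0.0], [-0.001, 0.001, -1.0]]
wrist_force: [1.2, 0.9, -0.2]
width: 1.002
gripper_force: 0.6
```

```bash
python3 -c "
from plant import ctrl;s=ctrl.get_state();print(s['tool_pos'],s['wrist_force'],s['width'])
from h import *;d=cam('scene','s9.png')
for t in(30,35,40,45,50,60):
    a=np.radians(t);print(t,[proj(d,[.570+x,-.021+.195*np.cos(a)-.0288*x,.042+.195*np.sin(a)]).round(1) for x in(-.03,.11)])
import cv2;i=cv2.imread('pics/s9.png')[130:300,210:430];cv2.imwrite('pics/s9c.png',cv2.resize(i,None,fx=3.5,fy=3.5,interpolation=2))
"
```

```text
[0.44815907 0.101535   0.13945977] [ 1.24691985  0.92926883 -0.18345604] 1.002346741607536
30 [array([318.5, 229.7]), array([273.9, 256.2])]
35 [array([316.6, 224.8]), array([271.5, 251.4])]
40 [array([314.3, 219.6]), array([268.8, 246.2])]
45 [array([311.8, 214.3]), array([266. , 240.8])]
50 [array([309. , 208.8]), array([262.9, 235.2])]
60 [array([302.9, 197.6]), array([256.3, 223.7])]
```

View pics/s9c.png

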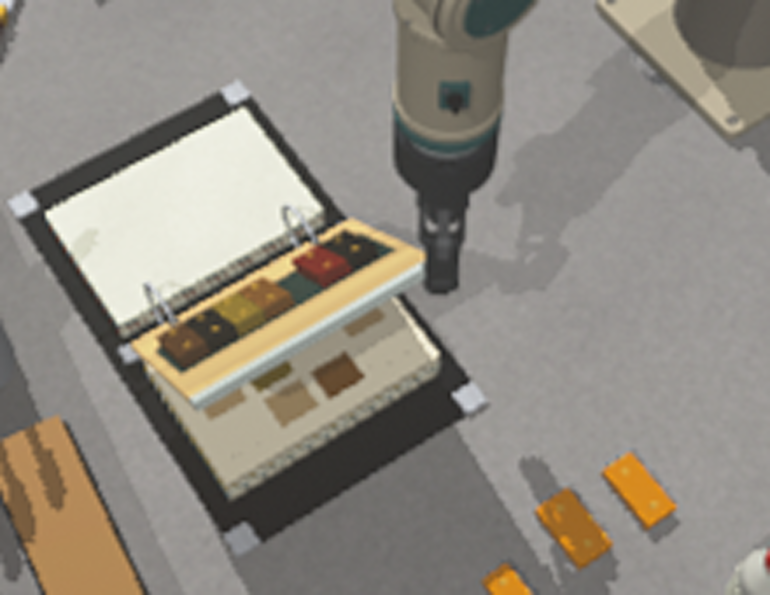

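The picture shows the leaf about 41° above the left pile, its free edge running from (195,400) to (425,265), with the finger at the near end. The row of samples and the dark empty place at (295,285) are visible.

Request:
servo_tool([
  [0, 1, -4, 0],
  [0, 2, -5, 0],
  [0, 2, -5, 0],
  [0, 2.5, -5, 0],
  [0, 3, -5, 0],
  [0, 3, -5, 0],
  [0, 3, -5, 0],
  [0, 2.5, -5, 0],
])

```text
t: 12.98
tool_pos: [0.4484, 0.1247, 0.1012]
tcp_rot: [[-0.806, 0.592, 0.001], [0.592, 0.806, 0.006], [0.002, 0.005, -1.0]]
wrist_force: [-2.0, 13.5, 5.2]
width: 1.003
gripper_force: 6.5
```

```bash
cat > st.py <<'E'
from h import *
s=ctrl.get_state();print(s['tool_pos'].round(4),s['wrist_force'].round(1),s['gripper_force'])
d=cam('scene')
for t in(0,5,10,15,20,25,30):
    a=np.radians(t);print(t,proj(d,[.570+.11,-.021+.195*np.cos(a)-.0288*.11,.042+.195*np.sin(a)]).round(1))
h=cv2.cvtColor(d['image'],cv2.COLOR_RGB2HSV)
g=cv2.inRange(h,(75,5,150),(110,45,255)); g[:,:250]=0;g[:,360:]=0;g[:200]=0;g[275:]=0
k,l,s,ce=cv2.connectedComponentsWithStats(g)
for i in range(1,k):
    if s[i,4]>60: print(s[i],ce[i].round(1))
E
python3 st.py
```

```text
[0.4484 0.1247 0.1012] [-2.  13.5  5.2] 6.531897112727165
0 [282.  277.4]
5 [281.4 274.9]
10 [280.5 272. ]
15 [279.3 268.7]
20 [277.8 264.9]
25 [276.  260.8]
30 [273.9 256.2]
[286 219  50  30  64] [310.4 233.4]
```

Request:
servo_tool([
  [0, 3, -6, 0],
  [0, 3, -7, 0],
  [0, 2.5, -7, 0],
  [0, 2, -7, 0],
  [0, 2, -7, 0],
  [0, 1.5, -6, 0],
  [0, 1.5, -6, 0],
  [0, 1, -6, 0],
])

```text
t: 13.7
tool_pos: [0.4488, 0.142, 0.0489]
tcp_rot: [[-0.806, 0.591, 0.002], [0.591, 0.806, 0.007], [0.002, 0.006, -1.0]]
wrist_force: [-0.8, 15.4, 1.7]
width: 1.001
gripper_force: 7.5
```

```bash
python3 st.py
```

```text
[0.4488 0.142  0.0489] [-0.8 15.4  1.7] 7.538350406102836
0 [282.  277.4]
5 [281.4 274.9]
10 [280.5 272. ]
15 [279.3 268.7]
20 [277.8 264.9]
25 [276.  260.8]
30 [273.9 256.2]
```

Request:
servo_tool([
  [0, 0.5, -5, 0],
  [0, 0.5, -5, 0],
  [0, 0.5, -5, 0],
  [0, 0.3, -5, 0],
  [0, 0, -4, 0],
  [0, 0, -4, 0],
  [0, 0, -3, 0],
  [0, 0, -3, 0],
])

```text
t: 14.42
tool_pos: [0.4488, 0.1453, 0.0147]
tcp_rot: [[-0.808, 0.59, 0.001], [0.59, 0.808, 0.009], [0.004, 0.007, -1.0]]
wrist_force: [0.8, 18.6, -0.8]
width: 0.997
gripper_force: 9.0
```

```bash
python3 st.py
```

```text
[0.4488 0.1453 0.0147] [ 0.8 18.6 -0.8] 9.008310735225677
0 [282.  277.4]
5 [281.4 274.9]
10 [280.5 272. ]
15 [279.3 268.7]
20 [277.8 264.9]
25 [276.  260.8]
30 [273.9 256.2]
```

Request:
servo_tool([
  [0, 0, -2, 0],
  [0, 0, -2, 0],
  [0, 0, -1, 0],
  [0, 0, 0, 0],
])

```text
t: 14.8
tool_pos: [0.449, 0.1454, 0.0105]
tcp_rot: [[-0.807, 0.59, 0.001], [0.59, 0.807, 0.009], [0.004, 0.008, -1.0]]
wrist_force: [-0.0, 18.0, 6.4]
width: 0.999
gripper_force: 8.6
```

```bash
python3 - <<'E'
from h import *
s=ctrl.get_state();print(s['tool_pos'].round(4),s['wrist_force'].round(1))
d=cam('scene','s10.png');i=d['image'][:,:,::-1][130:300,210:430];cv2.imwrite('pics/s10c.png',cv2.resize(i,None,fx=3.5,fy=3.5,interpolation=2))
E
```

```text
[0.449  0.1454 0.0105] [-0.  18.   6.4]
```

Request:
servo_tool([
  [0, 2, 0, 0],
  [0, 3, 0, 0],
  [0, 5, 0, 0],
  [0, 8, 0, 0],
  [0, 8, 10, -3],
  [0, 5, 35, -7],
  [5, 10, 40, -7],
  [10, 10, 30, -7],
])

```text
t: 15.52
tool_pos: [0.4617, 0.1883, 0.1267]
tcp_rot: [[-0.481, 0.877, -0.002], [0.877, 0.481, -0.001], [0.0, -0.002, -1.0]]
wrist_force: [-0.1, 0.4, -1.0]
width: 0.999
gripper_force: 0.0
```

```bash
python3 - <<'E'
from h import *
import pickle
s=ctrl.get_state();print(s['tool_pos'].round(4),s['wrist_force'].round(1))
d=cam('scene','s10.png');pickle.dump(d,open('s10.pkl','wb'));i=d['image'][:,:,::-1][130:310,210:430];cv2.imwrite('pics/s10c.png',cv2.resize(i,None,fx=3.3,fy=3.3,interpolation=2))
c=d;h=cv2.cvtColor(c['image'],cv2.COLOR_RGB2HSV)
m=cv2.inRange(h,(8,170,80),(22,255,255))
k,l,s,ce=cv2.connectedComponentsWithStats(m)
for i in range(1,k):
    if s[i,4]>100 and 340<ce[i][0]<410:
        P=np.array([ray(c,*p,.012)[:2] for p in np.array(np.nonzero(l==i)).T[:,::-1]])*1000
        print(cv2.minAreaRect(P.astype(np.float32)))
E
```

```text
[0.4617 0.1883 0.1267] [-0.1  0.4 -1. ]
((403.6646728515625, 322.9554443359375), (58.38056564331055, 30.37237548828125), 88.19351196289062)
((468.2534484863281, 317.5103454589844), (33.79851531982422, 58.009578704833984), 0.009632731787860394)
((543.34814453125, 339.7755126953125), (57.82014465332031, 24.569475173950195), 89.52560424804688)
```

View pics/s10c.png

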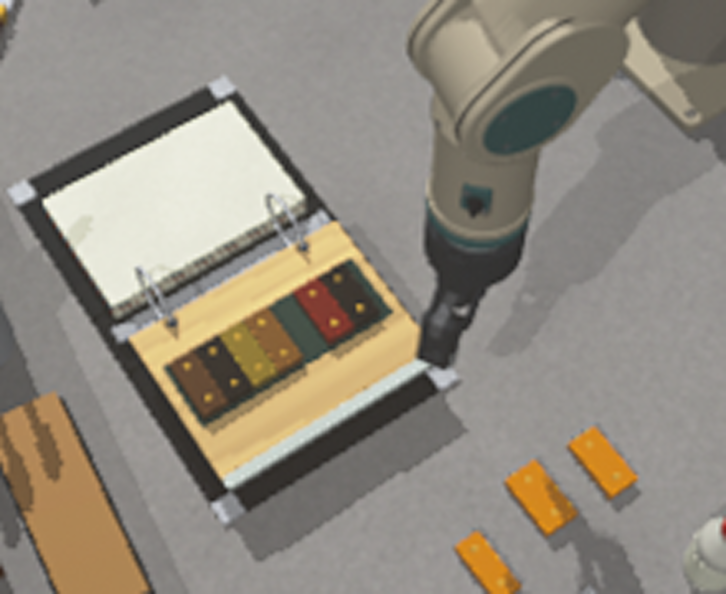

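The picture shows the leaf lying flat on the left with its back up. The green empty place is at (305,322), between the red sample and the tan one, and the three loose samples are undisturbed. Now for the narrow-looking sample.

Request:
servo_tool([
  [13, 24, 0, -5],
  [13, 24, 0, -5],
  [13, 24, 0, -5],
  [13, 25, 0, -5],
  [13, 25, 0, -5],
  [12, 25, 0, -3.7],
  [0, 0, 0, 0],
])

```text
t: 16.15
tool_pos: [0.5409, 0.3421, 0.1235]
tcp_rot: [[-0.013, 1.0, 0.002], [1.0, 0.013, 0.002], [0.002, 0.002, -1.0]]
wrist_force: [-0.7, 1.6, -0.3]
width: 1.001
gripper_force: 0.0
```

```bash
cat > wr.py <<'E'
from h import *
import pickle,sys
s=ctrl.get_state();print(s['tool_pos'].round(4),s['tcp_rot'][:,1].round(3),s['wrist_force'].round(1))
c=cam('wrist','w_%s.png'%sys.argv[1]);pickle.dump(c,open('w_%s.pkl'%sys.argv[1],'wb'))
h=cv2.cvtColor(c['image'],cv2.COLOR_RGB2HSV)
m=cv2.inRange(h,(8,170,70),(22,255,255))
k,l,s,ce=cv2.connectedComponentsWithStats(m)
for i in range(1,k):
    if s[i,4]>400:
        P=np.array([ray(c,*p,.012)[:2] for p in np.array(np.nonzero(l==i)).T[:,::-1]])*1000
        print(s[i],[np.round(v,1) for v in cv2.minAreaRect(P.astype(np.float32))])
E
python3 wr.py a
```

```text
[0.5409 0.3421 0.1235] [1.    0.013 0.002] [-0.7  1.6 -0.3]
```

```bash
python3 - <<'E'
from h import *
import pickle
c=pickle.load(open('w_a.pkl','rb'));print(proj(c,[.543,.338,.012]),proj(c,[.543,.37,.012]),proj(c,[.468,.3175,.012]),c['eye'])
h=cv2.cvtColor(c['image'],cv2.COLOR_RGB2HSV)
u,v=proj(c,[.543,.350,.012]).astype(int)
print(h[v-30:v+60:10,u-40:u+50:10].tolist())
m=cv2.inRange(h,(5,100,40),(25,255,255))
k,l,s,ce=cv2.connectedComponentsWithStats(m);print(s[s[:,4]>100])
E
```

```text
[322.01964135 197.40918749] [322.55910389 162.89745479] [242.03753101 217.52418673] [0.53888021 0.4064356  0.26691455]
[[[8, 7, 150], [8, 7, 151], [8, 7, 149], [0, 5, 108], [12, 11, 114], [0, 7, 115], [10, 10, 155], [0, 8, 158], [6, 8, 155]], [[0, 7, 154], [12, 8, 154], [6, 8, 151], [13, 88, 107], [14, 87, 108], [12, 39, 111], [12, 8, 152], [5, 10, 157], [6, 8, 156]], [[6, 9, 149], [0, 7, 148], [8, 8, 135], [14, 160, 212], [15, 160, 211], [14, 129, 170], [6, 8, 153], [6, 8, 155], [6, 8, 152]], [[6, 9, 146], [6, 8, 152], [15, 8, 130], [15, 159, 213], [15, 158, 213], [13, 113, 162], [12, 8, 163], [0, 7, 153], [6, 8, 158]], [[8, 7, 151], [0, 7, 155], [8, 8, 134], [15, 159, 213], [15, 159, 213], [13, 102, 152], [8, 7, 154], [12, 8, 153], [8, 7, 156]], [[8, 7, 149], [8, 7, 152], [8, 8, 133], [14, 160, 213], [15, 159, 213], [13, 89, 144], [8, 7, 153], [6, 8, 159], [8, 7, 150]], [[6, 8, 158], [8, 7, 145], [0, 6, 136], [15, 159, 213], [15, 160, 212], [13, 61, 137], [0, 7, 155], [8, 7, 155], [8, 7, 151]], [[6, 8, 150], [15, 7, 155], [8, 8, 136], [15, 159, 213], [15, 160, 213], [12, 36, 155], [8, 6, 157], [8, 7, 154], [0, 7, 156]], [[0, 7, 150], [8, 7, 152], [6, 8, 153], [8, 7, 152], [8, 7, 156], [12, 8, 161], [10, 10, 156], [6, 8, 155], [8, 6, 159]]]
[[     0      0    640    400 249590]
 [   305    165     28     63   1708]
 [   150    180     42     63   2272]
 [   219    186     40     63   2258]
 [   621    354     19     17    172]]
```

```bash
sed -i 's/(8,170,70),(22,255,255)/(8,130,185),(22,255,255)/' wr.py; python3 - <<'E'
from h import *
import pickle
c=pickle.load(open('w_a.pkl','rb'))
h=cv2.cvtColor(c['image'],cv2.COLOR_RGB2HSV)
m=cv2.inRange(h,(8,130,185),(22,255,255))
k,l,s,ce=cv2.connectedComponentsWithStats(m)
for i in range(1,k):
    if s[i,4]>400:
        P=np.array([ray(c,*p,.012)[:2] for p in np.array(np.nonzero(l==i)).T[:,::-1]])*1000
        print(s[i],[np.round(v,1) for v in cv2.minAreaRect(P.astype(np.float32))])
E
```

```text
[ 306  167   26   61 1564] [array([539.8, 337.6]), array([23.3, 57.7]), np.float64(0.0)]
[ 150  183   36   59 1539] [array([399.4, 321.6]), array([57.2, 28.5]), np.float64(89.2)]
[ 219  189   38   59 1868] [array([464.2, 316. ]), array([57.5, 32.6]), np.float64(89.5)]
```

Request:
servo_tool([
  [0, -2, -20, -0.7],
  [0, -2, -25, 0],
  [0, -1, -25, 0],
  [0, 0, -25, 0],
  [0, 0, -17, 0],
  [0, 0, -7, 0],
  [0, 0, 0, 0],
], grip=60, grip_force=20)

```text
t: 16.78
tool_pos: [0.5385, 0.3288, 0.0041]
tcp_rot: [[0.005, 1.0, -0.003], [1.0, -0.005, -0.003], [-0.003, -0.003, -1.0]]
wrist_force: [-0.1, -0.2, -0.3]
width: 0.703
gripper_force: 0.0
```

Request:
servo_tool([
  [0, 0, 0, 0],
  [0, 0, 0, 0],
  [0, 0, 0, 0],
  [0, 0, 0, 0],
  [0, 0, 0, 0],
  [0, 0, 0, 0],
], grip=15)

```text
t: 17.28
tool_pos: [0.5408, 0.331, 0.0074]
tcp_rot: [[0.004, 1.0, 0.002], [1.0, -0.004, 0.001], [0.001, 0.002, -1.0]]
wrist_force: [-0.6, -0.6, 7.4]
width: 0.284
gripper_force: 20.4
```

```bash
python3 - <<'E'
from h import *
import pickle
c=pickle.load(open('scene0.pkl','rb'))
for u,v in((388.8,309.6),(376.8,317.7),(380,325),(330,372)):print(ray(c,u,v,.012).round(3))
E
```

```text
[0.487 0.407 0.012]
[0.528 0.406 0.012]
[0.533 0.426 0.012]
[0.714 0.445 0.012]
```

Request:
servo_tool([
  [0, 0, 0, 0],
  [0, 0, 0, 0],
  [0, 0, 10, 0],
  [0, 1, 20, 5],
  [0, 2, 10, 7],
  [0, 2, 0, 7],
  [0, 2, 0, 7],
  [0, 0, 0, 7],
], grip=50)

```text
t: 17.95
tool_pos: [0.5399, 0.3385, 0.0468]
tcp_rot: [[-0.547, 0.837, 0.001], [0.837, 0.547, 0.001], [0.0, 0.001, -1.0]]
wrist_force: [-0.0, 1.0, -0.3]
width: 0.584
gripper_force: 0.0
```

Request:
servo_tool([
  [0, 0, 10, 7],
  [0, 0, 10, 7],
  [0, 0, 10, 7],
  [0, 0, 10, 7],
  [0, 0, 10, 7],
  [0, 0, 5, 7],
  [0, 0, 0, 7],
  [0, 0, 0, 7],
], grip=69)

```text
t: 18.62
tool_pos: [0.5403, 0.3377, 0.102]
tcp_rot: [[-1.0, 0.016, 0.001], [0.016, 1.0, 0.0], [-0.001, 0.0, -1.0]]
wrist_force: [0.2, -0.2, -0.2]
width: 0.81
gripper_force: 0.0
```

Request:
servo_tool([
  [0, 0, 0, 1],
  [0, 0, 0, 0],
])

```text
t: 18.78
tool_pos: [0.54, 0.3375, 0.1013]
tcp_rot: [[-1.0, 0.007, 0.0], [0.007, 1.0, 0.0], [-0.0, 0.0, -1.0]]
wrist_force: [0.1, -0.1, -0.7]
width: 0.809
gripper_force: 0.0
```

```bash
python3 wr.py b; python3 - <<'E'
from h import *
import pickle
c=pickle.load(open('w_b.pkl','rb'));h=cv2.cvtColor(c['image'],cv2.COLOR_RGB2HSV)
u,v=proj(c,[.540,.338,.012]).astype(int);print(u,v,h[v-60:v+80:10,u].tolist(),h[v,u-80:u+90:10].tolist())
E
```

```text
[0.54   0.3375 0.1013] [0.007 1.    0.   ] [ 0.1 -0.1 -0.7]
[ 256    0   83   38 2960] [array([402.8, 321.8]), array([58.9, 23.7]), np.float64(89.6)]
[ 254   86   77   45 3361] [array([464.6, 316.4]), array([59. , 32.7]), np.float64(89.6)]
[ 286  187   71   28 1920] [array([539.5, 338.4]), array([59.3, 23.8]), np.float64(89.5)]
320 201 [[0, 7, 174], [12, 8, 165], [12, 8, 169], [6, 7, 175], [0, 7, 154], [16, 154, 230], [16, 155, 231], [16, 153, 231], [6, 7, 177], [6, 7, 172], [5, 9, 179], [0, 7, 181], [0, 6, 181], [8, 6, 175]] [[0, 6, 177], [10, 9, 177], [6, 7, 176], [10, 9, 179], [6, 7, 182], [16, 155, 231], [22, 124, 234], [16, 155, 231], [16, 155, 231], [16, 156, 231], [21, 129, 233], [16, 153, 231], [8, 8, 128], [0, 8, 136], [12, 8, 167], [6, 7, 179], [6, 7, 173]]
```

Request:
servo_tool([
  [0, 1, -25, 0],
  [0, 0, -25, 0],
  [0, 0, -25, 0],
  [0, 0, -15, 0],
  [0, 0, -6, 0],
  [0, 0, -4, 0],
  [0, 0, 0, 0],
])

```text
t: 19.42
tool_pos: [0.54, 0.3387, 0.0007]
tcp_rot: [[-1.0, 0.005, 0.0], [0.005, 1.0, -0.0], [-0.0, -0.0, -1.0]]
wrist_force: [-0.3, -0.3, 0.5]
width: 0.805
gripper_force: 0.0
```

Request:
servo_tool([
  [0, 0, -2, 0],
  [0, 0, -2, 0],
  [0, 0, 0, 0],
])

```text
t: 19.67
tool_pos: [0.5403, 0.3391, -0.0025]
tcp_rot: [[-1.0, 0.004, 0.001], [0.004, 1.0, 0.001], [-0.001, 0.001, -1.0]]
wrist_force: [0.0, -0.4, 0.1]
width: 0.808
gripper_force: 0.0
```

Request:
servo_tool([
  [0, 0, 0, 0],
  [0, 0, 0, 0],
  [0, 0, 0, 0],
  [0, 0, 0, 0],
  [0, 0, 0, 0],
], grip=50, grip_force=30)

```text
t: 20.08
tool_pos: [0.5403, 0.3391, -0.0023]
tcp_rot: [[-1.0, 0.004, 0.001], [0.004, 1.0, 0.001], [-0.001, 0.001, -1.0]]
wrist_force: [-1.8, -0.0, 5.8]
width: 0.697
gripper_force: 33.1
```

Request:
servo_tool([
  [0, 0, 2, 0],
  [0, 0, 4, 0],
  [0, 0, 8, 0],
  [0, 0, 15, 0],
  [0, 0, 25, 0],
  [0, 0, 25, 0],
  [0, 0, 25, 0],
  [0, 0, 10, 0],
])

```text
t: 20.75
tool_pos: [0.542, 0.3396, 0.1155]
tcp_rot: [[-1.0, 0.004, 0.005], [0.004, 1.0, 0.003], [-0.005, 0.003, -1.0]]
wrist_force: [0.5, 0.4, -0.0]
width: 0.69
gripper_force: 32.5
```

```bash
python3 - <<'E'
from h import *
import pickle
s=ctrl.get_state();print(s['tool_pos'],s['width'],s['gripper_force'],s['wrist_force'])
c=cam('wrist','w_c.png');pickle.dump(c,open('w_c.pkl','wb'))
m=cv2.inRange(cv2.cvtColor(c['image'],cv2.COLOR_RGB2HSV),(8,110,100),(22,255,255))
k,l,st,ce=cv2.connectedComponentsWithStats(m)
for i in range(1,k):
    if st[i,4]>300:
        p=np.array(np.nonzero(l==i)).T[:,::-1].astype(np.float32);print(st[i],cv2.minAreaRect(p))
# gap in scene
c=pickle.load(open('s10.pkl','rb'));h=cv2.cvtColor(c['image'],cv2.COLOR_RGB2HSV)
m=cv2.inRange(h,(60,40,30),(95,255,130));m[:,:285]=0;m[:,322:]=0;m[:210]=0;m[246:]=0
k,l,st,ce=cv2.connectedComponentsWithStats(m)
for i in range(1,k):
    if st[i,4]>25: print('gap',st[i],ce[i],ray(c,*ce[i],.045))
O=np.array([570,-21.5]);ux=np.array([.9996,-.0288]);uy=np.array([.0288,.9996]);print(O-20*ux+100*uy)
E
```

```text
[0.54195906 0.33958706 0.11553569] 0.6903323719153491 32.48595178127289 [ 0.53674241  0.42272304 -0.03066266]
[ 256    0   80   42 3257] ((295.5, 20.499996185302734), (78.99998474121094, 40.99999237060547), -0.0)
[ 254   84   74   44 3126] ((290.5, 105.5), (43.0, 73.0), 90.0)
[ 257  228  124   52 6229] ((318.5, 253.5), (51.0, 123.0), 90.0)
[   0  247   31   58 1324] ((15.0, 275.5), (57.0, 30.0), 90.0)
[  0 333  42  22 870] ((20.499996185302734, 343.4999694824219), (40.99999237060547, 20.999996185302734), -0.0)
[552.888  79.036]
```

Request:
servo_tool([
  [8, -32, 0, -0.2],
  [8, -33, 0, -0.2],
  [8, -33, 0, -0.2],
  [8, -33, 0, -0.2],
  [8, -33, 0, -0.2],
  [8, -33, 0, -0.2],
  [8, -33, 0, -0.2],
  [6, -30, 0, 0],
])

```text
t: 21.47
tool_pos: [0.6017, 0.0763, 0.1103]
tcp_rot: [[-1.0, 0.03, -0.001], [0.03, 1.0, -0.001], [0.001, -0.001, -1.0]]
wrist_force: [0.8, 0.3, 0.7]
width: 0.693
gripper_force: 32.5
```

Request:
servo_tool([
  [0, 0, 0, 0],
  [0, 0, 0, 0],
])

```text
t: 21.63
tool_pos: [0.6017, 0.0755, 0.1104]
tcp_rot: [[-0.999, 0.034, -0.001], [0.034, 0.999, -0.001], [0.001, -0.001, -1.0]]
wrist_force: [-0.6, 0.2, -0.4]
width: 0.689
gripper_force: 32.5
```

```bash
python3 - <<'E'
from h import *
import pickle
s=ctrl.get_state();print(s['tool_pos'],s['tcp_rot'][:,1],s['width'],s['gripper_force'],s['wrist_force'])
c=cam('wrist','w_d.png');pickle.dump(c,open('w_d.pkl','wb'))
cv2.imwrite('pics/w_d2.png',c['image'][:,:,::-1])
print(proj(c,[.5529,.079,.057]),proj(c,[.5529,.049,.057]),proj(c,[.5529,.109,.057]))
E
```

```text
[0.6017348  0.07549157 0.11038916] [ 0.03360693  0.99943411 -0.00142497] 0.6886320745170782 32.52707540988922 [-0.64135343  0.24926374 -0.36903307]
[323.25539192 146.81335802] [279.30244263 148.35361264] [367.33513283 145.26866021]
```

View pics/w_d2.png

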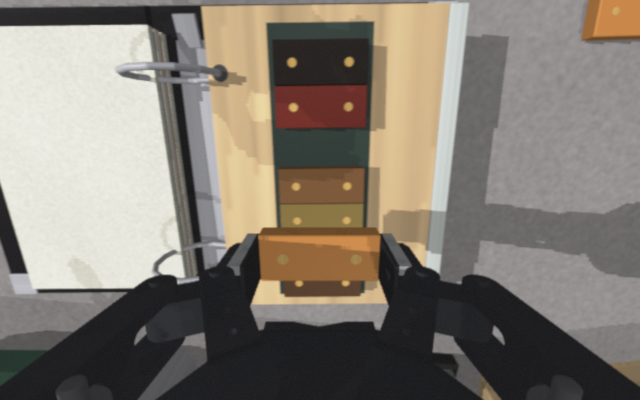

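The picture shows the empty place at about (320,148), between the red sample's edge at row 129 and the tan sample's edge at row 168. The held sample spans columns 259 to 380 and rows 228 to 280.

```bash
python3 - <<'E'
from h import *
import pickle
c=pickle.load(open('w_d.pkl','rb'));im=c['image'].astype(int)
for u in(300,340):
    print(u,'gap',[(v,im[v,u].tolist()) for v in list(range(125,134))+list(range(163,172))])
print('held',[(v,im[v,320].tolist()) for v in list(range(224,242))+list(range(276,286))])
print('held cols',[(u,im[262,u].tolist()) for u in list(range(252,266,2))+list(range(374,388,2))])
print('red cols',[(u,im[115,u].tolist()) for u in list(range(270,280))+list(range(362,373))])
print('tan cols',[(u,im[185,u].tolist()) for u in list(range(272,282))+list(range(360,370))])
for v in(129,168):
    for u in(290,350): print(v,u,ray(c,u,v,.057).round(4))
for v in(115,185):
    print(v,ray(c,275 if v==115 else 278,v,.057).round(4),ray(c,368 if v==115 else 365,v,.057).round(4))
for v in(228,237,280):print('h',v,ray(c,320,v,.1247).round(4),ray(c,320,v,.1127).round(4))
for u in(259,380):print('h',u,ray(c,u,262,.1247).round(4))
E
```

```text
300 gap [(125, [117, 49, 43]), (126, [117, 51, 44]), (127, [101, 45, 40]), (128, [67, 44, 41]), (129, [44, 46, 45]), (130, [40, 47, 45]), (131, [50, 59, 55]), (132, [51, 62, 58]), (133, [52, 62, 58]), (163, [52, 62, 58]), (164, [50, 61, 56]), (165, [51, 60, 55]), (166, [59, 56, 46]), (167, [64, 48, 35]), (168, [74, 55, 37]), (169, [98, 70, 46]), (170, [109, 79, 52]), (171, [110, 79, 52])]
340 gap [(125, [104, 45, 39]), (126, [101, 44, 40]), (127, [77, 43, 40]), (128, [47, 46, 42]), (129, [43, 49, 47]), (130, [43, 50, 47]), (131, [48, 58, 54]), (132, [54, 64, 60]), (133, [54, 64, 61]), (163, [52, 62, 59]), (164, [50, 61, 57]), (165, [54, 58, 53]), (166, [63, 55, 45]), (167, [69, 52, 37]), (168, [91, 65, 44]), (169, [107, 77, 51]), (170, [111, 78, 52]), (171, [109, 77, 51])]
held [(224, [139, 118, 70]), (225, [140, 119, 72]), (226, [136, 115, 68]), (227, [120, 95, 56]), (228, [105, 74, 41]), (229, [104, 71, 40]), (230, [106, 74, 42]), (231, [107, 74, 42]), (232, [108, 75, 42]), (233, [108, 74, 43]), (234, [113, 79, 43]), (235, [149, 102, 56]), (236, [180, 123, 67]), (237, [199, 136, 74
[... 1285 characters left out ...]
 (280, [119, 87, 58]), (281, [124, 89, 59]), (360, [125, 90, 60]), (361, [125, 90, 59]), (362, [120, 87, 58]), (363, [106, 79, 54]), (364, [77, 64, 50]), (365, [50, 54, 49]), (366, [48, 54, 49]), (367, [74, 71, 60]), (368, [115, 103, 82]), (369, [147, 128, 98])]
129 290 [0.5403 0.0571 0.057 ]
129 350 [0.5417 0.0973 0.057 ]
168 290 [0.5666 0.0555 0.057 ]
168 350 [0.5681 0.0971 0.057 ]
115 [0.531  0.0477 0.057 ] [0.5331 0.1093 0.057 ]
185 [0.5784 0.0463 0.057 ] [0.5805 0.1076 0.057 ]
h 228 [0.5855 0.0755 0.1247] [0.5901 0.0754 0.1127]
h 237 [0.5901 0.0753 0.1247] [0.5952 0.0752 0.1127]
h 280 [0.6136 0.0745 0.1247] [0.6209 0.0743 0.1127]
h 259 [0.6025 0.0445 0.1247]
h 380 [0.6046 0.1047 0.1247]
```

Request:
servo_tool([
  [-10, 1, 0, 0.3],
  [-15, 1, 0, 0],
  [-13, 1, -10, 0],
  [-7, 0, -15, 0],
  [-3, 0, -15, 0],
  [0, 0, -7, 0],
  [0, 0, 0, 0],
  [0, 0, 0, 0],
])

```text
t: 22.35
tool_pos: [0.554, 0.0828, 0.0636]
tcp_rot: [[-1.0, 0.022, -0.0], [0.022, 1.0, 0.0], [0.0, 0.0, -1.0]]
wrist_force: [0.2, -0.2, -0.6]
width: 0.688
gripper_force: 32.5
```

```bash
python3 - <<'E'
from h import *
import pickle
s=ctrl.get_state();print(s['tool_pos'],s['tcp_rot'][:,1],s['wrist_force'])
c=cam('wrist','w_e.png');im=c['image'].astype(int)
h=cv2.cvtColor(c['image'],cv2.COLOR_RGB2HSV)
for u in(300,340):print([(v,im[v,u].tolist()) for v in range(160,245,2)])
print(proj(c,[.5399,.077,.057]),proj(c,[.5674,.077,.057]))
E
```

```text
[0.55398875 0.08282369 0.06362116] [2.17670353e-02 9.99763022e-01 3.10266174e-04] [ 0.16249342 -0.18348931 -0.57215515]
[(160, [35, 31, 27]), (162, [36, 30, 26]), (164, [40, 34, 32]), (166, [39, 34, 32]), (168, [38, 33, 32]), (170, [43, 33, 31]), (172, [95, 40, 35]), (174, [115, 48, 42]), (176, [117, 49, 43]), (178, [117, 48, 42]), (180, [118, 50, 44]), (182, [117, 47, 42]), (184, [116, 47, 42]), (186, [116, 49, 42]), (188, [116, 49, 42]), (190, [116, 49, 42]), (192, [117, 50, 45]), (194, [116, 48, 42]), (196, [104, 44, 39]), (198, [102, 43, 36]), (200, [101, 42, 37]), (202, [101, 42, 37]), (204, [102, 43, 36]), (206, [102, 43, 38]), (208, [102, 42, 38]), (210, [103, 44, 39]), (212, [102, 42, 38]), (214, [103, 42, 39]), (216, [101, 41, 36]), (218, [98, 44, 39]), (220, [53, 59, 54]), (222, [48, 59, 55]), (224, [48, 59, 55]), (226, [56, 62, 55]), (228, [105, 74, 44]), (230, [104, 73, 40]), (232, [105, 73, 42]), (234, [113, 78, 44]), (236, [181, 123, 68]), (238, [207, 141, 78]), (240, [206, 140, 77]), (242, [177, 121, 67]), (244, [151, 104, 59])]
[(160, [33, 29, 28]), (162, [35, 30, 29]
[... 260 characters left out ...]
, (188, [118, 49, 42]), (190, [119, 52, 45]), (192, [165, 121, 74]), (194, [207, 168, 99]), (196, [192, 157, 92]), (198, [180, 147, 87]), (200, [157, 119, 73]), (202, [105, 49, 40]), (204, [102, 43, 37]), (206, [101, 41, 36]), (208, [101, 40, 35]), (210, [101, 42, 36]), (212, [101, 42, 35]), (214, [103, 44, 39]), (216, [101, 41, 36]), (218, [96, 43, 37]), (220, [52, 57, 53]), (222, [37, 43, 41]), (224, [37, 43, 40]), (226, [47, 47, 42]), (228, [105, 73, 43]), (230, [108, 75, 43]), (232, [109, 76, 43]), (234, [115, 80, 45]), (236, [182, 123, 67]), (238, [208, 141, 77]), (240, [208, 141, 78]), (242, [208, 141, 78]), (244, [208, 141, 78])]
[309.92399908 218.10379826] [311.40264228 262.96830609]
```

```bash
python3 - <<'E'
from h import *
s=ctrl.get_state();T=s['tool_pos'];print(T)
c=cam('wrist','w_f.png');im=c['image'].astype(int)
print('red cols',[(u,im[205,u].tolist()) for u in list(range(242,272,2))+list(range(350,376,2))])
print('held cols',[(u,im[262,u].tolist()) for u in list(range(254,266))+list(range(374,384))])
zt=T[2]+.0143
print('red edge',ray(c,320,219,.057).round(4),'held top -x edge',ray(c,320,235.3,zt).round(4),'bottom',ray(c,320,227,zt-.012).round(4))
for u in(259.5,379):print(ray(c,u,262,zt).round(4))
for u in(250,255,260,360,365,370):print(u,ray(c,u,205,.057).round(4))
E
```

```text
[0.55453991 0.08247356 0.06412564]
red cols [(242, [218, 190, 145]), (244, [218, 190, 145]), (246, [215, 185, 141]), (248, [213, 184, 140]), (250, [206, 177, 134]), (252, [106, 100, 81]), (254, [49, 59, 55]), (256, [85, 48, 42]), (258, [102, 41, 36]), (260, [101, 40, 35]), (262, [102, 43, 38]), (264, [101, 41, 37]), (266, [101, 42, 36]), (268, [101, 42, 36]), (270, [101, 42, 36]), (350, [103, 44, 39]), (352, [101, 43, 36]), (354, [102, 42, 37]), (356, [101, 42, 37]), (358, [101, 42, 36]), (360, [102, 42, 35]), (362, [101, 43, 37]), (364, [86, 40, 35]), (366, [39, 44, 41]), (368, [38, 45, 41]), (370, [88, 80, 65]), (372, [133, 116, 89]), (374, [131, 114, 88])]
held cols [(254, [28, 27, 28]), (255, [28, 26, 29]), (256, [27, 26, 28]), (257, [26, 24, 26]), (258, [32, 28, 27]), (259, [69, 50, 34]), (260, [120, 84, 49]), (261, [147, 101, 57]), (262, [148, 101, 55]), (263, [149, 103, 57]), (264, [148, 102, 56]), (265, [149, 102, 57]), (374, [123, 84, 47]), (375, [124, 85, 49]), (376, [122, 84, 45]), (377, [120, 82, 46]), (378, [99, 69, 39]), (379, [60, 44, 31]), (380, [31, 29, 28]), (381, [27, 26, 27]), (382, [26, 25, 26]), (383, [25, 26, 26])]
red edge [0.5413 0.0823 0.057 ] held top -x edge [0.542  0.0822 0.0784] bottom [0.5424 0.0822 0.0664]
[0.5556 0.0517 0.0784]
[0.557  0.1113 0.0784]
250 [0.5322 0.044  0.057 ]
255 [0.5323 0.0468 0.057 ]
260 [0.5323 0.0495 0.057 ]
360 [0.5337 0.1045 0.057 ]
365 [0.5337 0.1072 0.057 ]
370 [0.5338 0.11   0.057 ]
```

Request:
servo_tool([
  [0, -2, 0, 0],
  [0, -3, 0, 0],
  [0, 0, 0, 0],
  [0, 0, 0, 0],
])

```text
t: 22.78
tool_pos: [0.5541, 0.0763, 0.0642]
tcp_rot: [[-1.0, 0.024, 0.001], [0.024, 1.0, -0.0], [-0.001, -0.0, -1.0]]
wrist_force: [-0.2, 1.3, -0.6]
width: 0.694
gripper_force: 32.5
```

Request:
servo_tool([
  [0, 0, -3, 0],
  [0, 0, -3, 0],
  [0, 0, -3, 0],
  [0, 0, -2, 0],
  [0, 0, -2, 0],
  [0, 0, 0, 0],
])

```text
t: 23.28
tool_pos: [0.5535, 0.0768, 0.0502]
tcp_rot: [[-1.0, 0.023, -0.001], [0.023, 1.0, -0.0], [0.001, -0.0, -1.0]]
wrist_force: [0.4, 1.1, -0.8]
width: 0.692
gripper_force: 32.5
```

Request:
servo_tool([
  [0, 0.5, -2, 0],
  [0, 0, -2, 0],
  [0, 0, -2, 0],
  [0, 0, -1, 0],
  [0, 0, -1, 0],
  [0, 0, 0, 0],
])

```text
t: 23.78
tool_pos: [0.5538, 0.0773, 0.0427]
tcp_rot: [[-1.0, 0.023, -0.0], [0.023, 1.0, 0.0], [0.0, 0.0, -1.0]]
wrist_force: [-0.3, 0.1, -0.1]
width: 0.694
gripper_force: 32.5
```

Request:
servo_tool([
  [0, 0, -1, 0],
  [0, 0, -1, 0],
  [0, 0, 0, 0],
])

```text
t: 24.03
tool_pos: [0.5539, 0.0772, 0.0425]
tcp_rot: [[-1.0, 0.024, 0.0], [0.024, 1.0, 0.001], [-0.0, 0.001, -1.0]]
wrist_force: [-4.2, -0.0, 15.5]
width: 0.692
gripper_force: 34.2
```

```bash
cat > al.py <<'E'
from h import *
import sys
s=ctrl.get_state();T=s['tool_pos'];print(T)
c=cam('wrist','w_%s.png'%sys.argv[1]);im=c['image'].astype(int)
def spans(v,a,b):
    r=im[v,:,0]-im[v,:,2]  # red minus blue
    return [(u,int(r[u])) for u in range(a,b)]
for x in (.53,.5385,.554,.572):
    u,v=proj(c,[x,.0772,.057]).astype(int)
    P=[];w=im[v,:,:]
    g=np.abs(np.diff(w.sum(1)))
    print(x,v,[(i,ray(c,i+.5,v,.057).round(4)[1],int(g[i])) for i in range(240,390) if g[i]>45])
E
python3 al.py g
```

```text
[0.55394529 0.07724177 0.04250629]
0.53 213 [(251, np.float64(0.0448), 134), (252, np.float64(0.0452), 146), (278, np.float64(0.0576), 53), (279, np.float64(0.058), 48), (284, np.float64(0.0604), 68), (355, np.float64(0.0941), 56), (360, np.float64(0.0964), 50), (387, np.float64(0.1092), 106), (388, np.float64(0.1097), 59)]
0.5385 229 [(251, np.float64(0.0441), 50), (252, np.float64(0.0445), 128), (253, np.float64(0.045), 154), (386, np.float64(0.1091), 110), (387, np.float64(0.1096), 56)]
0.554 259 [(242, np.float64(0.0382), 72), (243, np.float64(0.0387), 58), (258, np.float64(0.0462), 93), (259, np.float64(0.0467), 86), (378, np.float64(0.1057), 68), (379, np.float64(0.1062), 74)]
0.572 290 [(254, np.float64(0.0427), 103), (255, np.float64(0.0432), 164), (257, np.float64(0.0443), 140)]
```

Request:
servo_tool([
  [0, 0, 0.5, 0],
  [0, 0, 0, 0],
  [0, 0, 0, 0],
  [0, 0, 0, 0],
  [0, 0, 0, 0],
], grip=72)

```text
t: 24.5
tool_pos: [0.5538, 0.0773, 0.0411]
tcp_rot: [[-1.0, 0.023, -0.0], [0.023, 1.0, -0.0], [0.0, -0.0, -1.0]]
wrist_force: [-0.0, 0.3, 0.7]
width: 0.847
gripper_force: 0.0
```

Request:
servo_tool([
  [0, 0, 5, 0],
  [0, 0, 10, 0],
  [0, 0, 20, 0],
  [0, 0, 25, 0],
  [5, 0, 25, 0],
  [20, 0, 15, 0],
  [25, 0, 0, 0],
  [0, 0, 0, 0],
])

```text
t: 25.17
tool_pos: [0.6098, 0.0773, 0.1443]
tcp_rot: [[-1.0, 0.023, 0.01], [0.023, 1.0, 0.0], [-0.01, 0.0, -1.0]]
wrist_force: [0.9, -0.3, -0.1]
width: 0.842
gripper_force: 0.0
```

```bash
python3 - <<'E'
from h import *
s=ctrl.get_state();print(s['tool_pos'],s['wrist_force'])
c=cam('wrist','w_h.png');h=cv2.cvtColor(c['image'],cv2.COLOR_RGB2HSV)
m=cv2.inRange(h,(8,130,185),(22,255,255));k,l,st,ce=cv2.connectedComponentsWithStats(m)
for i in range(1,k):
    if st[i,4]>400:
        z=.057 if abs(ray(c,*ce[i],.057)[1]-.077)<.04 else .012
        P=np.array([ray(c,*p,z)[:2] for p in np.array(np.nonzero(l==i)).T[:,::-1]])*1000
        print(st[i],z,[np.round(v,1) for v in cv2.minAreaRect(P.astype(np.float32))])
im=c['image'].astype(int)
for y in(.06,.09):
  print([(round(x,4),im[tuple(proj(c,[x,y,.057]).astype(int)[::-1])].tolist()) for x in np.arange(.532,.576,.002)])
red=((im[:,:,0]-im[:,:,1]>40)&(im[:,:,1]-im[:,:,2]<20)).astype(np.uint8)
k,l,st,ce=cv2.connectedComponentsWithStats(red)
for i in range(1,k):
    if st[i,4]>400:
        P=np.array([ray(c,*p,.057)[:2] for p in np.array(np.nonzero(l==i)).T[:,::-1]])*1000
        print('red',st[i],[np.round(v,1) for v in cv2.minAreaRect(P.astype(np.float32))])
d=cam('scene','s11.png');h=cv2.cvtColor(d['image'],cv2.COLOR_RGB2HSV)
m=cv2.inRange(h,(8,150,80),(22,255,255));k,l,st,ce=cv2.connectedComponentsWithStats(m)
print([ce[i].round(1).tolist()+[int(st[i,4])] for i in range(1,k) if st[i,4]>100 and 280<ce[i][0]<420 and 200<ce[i][1]<320])
E
```

```text
[0.60980485 0.07726048 0.14431545] [ 0.90426381 -0.34006789 -0.07272458]
[ 559    0   77   37 2537] 0.012 [array([466.7, 316.2]), array([59.7, 27.1]), np.float64(88.6)]
[ 280  117   75   30 2094] 0.057 [array([553. ,  76.2]), array([58.4, 22.2]), np.float64(88.6)]
[(np.float64(0.532), [118, 50, 44]), (np.float64(0.534), [118, 52, 46]), (np.float64(0.536), [117, 49, 42]), (np.float64(0.538), [114, 49, 42]), (np.float64(0.54), [136, 94, 56]), (np.float64(0.542), [204, 139, 78]), (np.float64(0.544), [209, 142, 79]), (np.float64(0.546), [207, 142, 78]), (np.float64(0.548), [207, 141, 78]), (np.float64(0.55), [206, 149, 85]), (np.float64(0.552), [208, 167, 98]), (np.float64(0.554), [209, 168, 98]), (np.float64(0.556), [206, 144, 80]), (np.float64(0.558), [207, 141, 78]), (np.float64(0.56), [205, 140, 77]), (np.float64(0.562), [205, 141, 77]), (np.float64(0.564), [195, 134, 74]), (np.float64(0.566), [115, 80, 48]), (np.float64(0.568), [121, 88, 58]), (np.float64(0.57), [125, 91, 60]), (np.float64(0.572), [125, 89, 59]), (np.float64(0.574), [124, 89, 59])]
[(np.float64(0.532), [105, 47, 43]
[... 224 characters left out ...]
loat64(0.546), [200, 138, 76]), (np.float64(0.548), [206, 141, 78]), (np.float64(0.55), [206, 141, 78]), (np.float64(0.552), [207, 142, 79]), (np.float64(0.554), [206, 142, 78]), (np.float64(0.556), [206, 141, 77]), (np.float64(0.558), [207, 141, 78]), (np.float64(0.56), [207, 140, 77]), (np.float64(0.562), [207, 141, 78]), (np.float64(0.564), [205, 140, 77]), (np.float64(0.566), [162, 112, 63]), (np.float64(0.568), [109, 78, 52]), (np.float64(0.57), [126, 90, 60]), (np.float64(0.572), [125, 90, 59]), (np.float64(0.574), [125, 90, 59])]
red [ 278   77   80   37 2751] [array([526. ,  77.4]), array([59.7, 25.8]), np.float64(88.6)]
[[298.1, 233.3, 215], [392.3, 269.8, 213], [373.5, 280.6, 245]]
```

```bash
python3 -c "
from plant import ctrl;print(ctrl.close_job())"
```

```text
the job is handed in; nothing more can be done
None
```

The leaf was lowered gently onto the left pile with its back showing, and the sample that felt about 24 mm wide (the 25 mm one) is seated and released in the empty place, about 0.5 mm off its neighbour's line. The other two samples still lie on the bench, nothing touched the knife, hammer, caliper or glue as far as I could tell (not re-measured), and the job was handed in at about 25 s.

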